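# Snap the coffee tamper into its spring-jaw dock

## Robot

A 6-joint arm with a two-finger parallel gripper is mounted at the origin on a cart in front of the work surface, level with it; the furniture and walls round the work are solid. World frame = base frame: x ahead of the robot, y to its left, z up, the work surface at z = 0. Lengths are in mm, angles in rad, forces in N, time in s.
With the tool pointing down it reaches from about 275 to 750 mm from the base axis. Payload 10.2 kg.
Tool frame: the origin (TCP) lies where the fingers leave the gripper's body, on its centre line; the fingertips stand 73 mm ahead of it and the grasp point (between the pads) lies 54 mm ahead of it; z points along the fingers, y is the line along which they close (so a half turn about z gives the same grasp; the last joint's range is limited). The gripper opens to 85 mm and grips with 20 to 120 N. Pads are 22 mm wide; open, the fingers measure 114 mm over their backs; the gripper's body (76 mm by 85 mm) begins 54 mm behind the grasp point. The pads swing forward as they close: fully open they stand 13 mm farther back than shut.
Start: joints at [-1.505, 0.313, 1.498, -0, 1.331, -0.223], TCP at [149.508, -503.268, 303.894] pointing down, gripper open.
Joint ranges: [-2.94, 2.94], [-0.97, 2.17], [0.19, 2.56], [-1.23, 4.37], [0.02, 3.11], [-2.88, 2.88]. Speed limits (rad/s): [2.39, 2.39, 3.01, 3.14, 3.14, 3.14].

## Interface

Orientations are given as a unit quaternion [w, x, y, z].
In Python, from rig import ctrl gives the robot as it stands.
- The arm moves only by the shell command python3 -m creep 'ROWS' [OPENING] [FORCE]. ROWS is JSON, a list that holds one entry, the list of rows, each a list of 6 numbers: the shift along the world's x, y, z in units of 25 mm (1.0 is 25 mm), then the turn, a rotation vector about the world's x, y, z in units of 5 degrees (1.0 is 5 degrees). In form: [[[x, y, z, ax, ay, az], ...]]. A call has 1 to 20 rows; each row is the pose to reach, as a shift and turn from the pose commanded when the call began; what a row does not reach only later rows make up. A row lasts 1/12 s, in which the tool goes at most 41.7 mm and 7.16 degrees, less where a joint would pass 70% of its speed; a pose out of reach is approached as far as the arm can. A call with a gripper value outside its range is refused whole. OPENING is the finger opening in mm, from 0 to 85.4, set as the call begins (- or left out, the last holds). The fingers move at their own pace and stop on an object; FORCE is the grip in N (left out, the last holds). Time passes only in rows, so rows that repeat a pose let the fingers close. It gives the time, the measured TCP pose, the force, the opening and the grip force at its end, in the units of the state.
- ctrl.sense(): the state, without advancing time (a new reading comes with each control period).
- ctrl.capture(name): name is "side" or "top" or "wrist"; returns a dict with "image" (480x640x3 uint8, red, green, blue), "fx", "fy", "cx", "cy" (pixels), "k1" (the pictures are not rectified: a ray, as slopes to the right and down, at radius r is drawn at 1 + k1 r^2 times it, then the intrinsics apply), "R" (3x3) and "t" (3): a world point X has camera coordinates R X + t. Camera axes: x right, y down, z forward; pixel columns grow to the right and rows downward; lengths in mm; the calibration is good to about 2 mm. A picture is of the moment at which its call begins. There is no depth.
- ctrl.finish_job(): hands the job in; it is judged then, once.
The state is a dict: "time_s": time; "joints": joint angles; "dq": joint speeds; "tau": joint torques, N m; "eef_pos": TCP position; "ee_rot": TCP orientation; "force": force on the tool from outside, world axes, zero at the start; "wrist_torque": the same for the moment, N m; "grip_width": opening from 0.0 (shut) to 1.0 (fully open); "grip_force": force on a finger pad.
Only numpy, scipy, OpenCV 4.12 (cv2) and the standard library are available. Lean on these libraries where they do the work, as an engineer would, in place of code of your own. Each camera call takes 0.05 s, during which the arm holds its last target. There are 200 camera calls.

## Task

Pick up the coffee tamper that stands at the front of the worktop (not the one on the mat at the far end) by its wooden knob and push it straight down between the red jaws of the spring dock until its metal foot is fully home on the rubber seat and both jaws have snapped shut over the foot. Keep hold of the tamper until the jaws have closed on it, only then let go, and leave it standing upright in the dock.

Things in the scene. Friction and masses are not known exactly. Their poses are not given: they have to be found in the camera images.
- tamper: Coffee tamper, upright, round, 88 mm tall, 0.42 kg; at the worktop's front beside a red-lidded jar and a spice jar, in any order. Origin: centre of its underside, z up. Polished metal foot, 58 mm across up to 8 mm height, then a cone to a 21 mm neck at 32 mm. Pale wooden knob above: 38 mm across at 61 mm, widest (41 mm) at 72 mm, rounded top; grip it at 60 to 75 mm height.
- dock_seat (a point): Centre of the top of the dock's round black rubber seat, 12 mm above the worktop; the home tamper's origin lies here. z up; y along the fixed steel plate's long side (90 x 156 mm, may be turned), in which two red sprung jaws slide. Jaw lips, 12 to 18 mm above the seat, leave a 45 mm mouth when shut; from there sloping faces widen to 72 mm at 38 mm, the dock's top.
- jaw_a (a joint): Outward slide (m) of the red jaw on the seat's +y side: 0 shut on nothing, about 0.002 closed on the home tamper, 0.007 as the foot passes, stop 0.014. The foot itself spreads the jaws when pushed down with about 10 to 20 N (its weight is not enough); they spring shut over its cone in the last 4 mm before it is home.
- jaw_b (a joint): The same for the red jaw on the seat's -y side; positive is outward. The two jaws are geared together, so they open and close by the same amount and centre the foot between them.
Things that resemble listed ones, but are neither listed nor needed, are in the scene too. Leave any turquoise look-alike of the tamper alone.

How it is judged:
By the outcome, as a careful person would: the job done as asked, in the order asked, and still so for the second after the job is handed in, with the robot touching nothing.
It also fails if it takes over 40 s, if anything falls off the work surface, if the arm or the gripper's body presses on something with over 40 N, if the wrist force passes 120 N, or if a joint passes its speed limit or range.

## Working session

There is one attempt and no reset: what is moved stays moved. The work goes in short steps, Python scripts to look and compute and a shell command to move; the robot and the scene stay as the last step left them, time stands still between calls to the robot, and variables do not carry over. Pictures are saved under pics/ and viewed, at most 10 in all, crops included, and the job is handed in when it is done.

```bash
mkdir -p pics; cat > h.py <<'E'
import cv2,numpy as np,pickle
from rig import ctrl
def snap(n,f):
    c=ctrl.capture(n); cv2.imwrite(f'pics/{f}.png',np.ascontiguousarray(c['image'][:,:,::-1])); pickle.dump(c,open(f'pics/{f}.pkl','wb')); return c
def load(f): return pickle.load(open(f'pics/{f}.pkl','rb'))
def ray(c,u,v):
    K=np.array([[c['fx'],0,c['cx']],[0,c['fy'],c['cy']],[0,0,1.]])
    p=cv2.undistortPoints(np.array([[[u,v]]],float),K,np.array([c['k1'],0,0,0.]))[0,0]
    R=np.array(c['R']);return -R.T@np.array(c['t']),R.T@np.array([p[0],p[1],1])
def onz(c,u,v,z):
    o,d=ray(c,u,v);return o+d*(z-o[2])/d[2]
def proj(c,X):
    K=np.array([[c['fx'],0,c['cx']],[0,c['fy'],c['cy']],[0,0,1.]])
    return cv2.projectPoints(np.array(X,float).reshape(-1,1,3),cv2.Rodrigues(np.array(c['R'],float))[0],np.array(c['t'],float),K,np.array([c['k1'],0,0,0.]))[0].reshape(-1,2)
E
python3 - <<'E'
from h import *
for n in('top','side','wrist'):
    c=snap(n,n+'0'); print(n,ray(c,320,240))
print(ctrl.sense())
E
```

```text
top (array([ 397.4711068 ,   37.30177917, 1235.53181901]), array([ 0.08684055,  0.01613125, -0.99610476]))
side (array([ 490.77674695, -815.84410273,  374.05566435]), array([-0.00238045,  0.94302754, -0.3331471 ]))
wrist (array([ 216.24013171, -484.46374942,  373.37059894]), array([-0.26637258, -0.08023334, -0.96053263]))
{'time_s': 0.15, 'joints': array([-1.50539363e+00,  3.13304144e-01,  1.49823745e+00,  2.95590712e-06,
        1.33099262e+00, -2.23415271e-01]), 'dq': array([ 0.00093521, -0.00145337, -0.0017903 ,  0.00066341, -0.00096301,
        0.0001444 ]), 'tau': array([ 1.85582801e-03, -4.12364852e+01, -2.59798497e+01, -1.74743282e-04,
        3.16949685e-03, -1.46775085e-05]), 'eef_pos': array([ 149.50348199, -503.14098285,  303.48483002]), 'ee_rot': array([-4.69196265e-04,  9.89591072e-01,  1.43907224e-01,  3.85867659e-05]), 'force': array([-0.47253517, -0.41361609, -0.26641911]), 'wrist_torque': array([ 0.04166443,  0.0219434 , -0.01499427]), 'grip_force': 0.0, 'grip_width': 1.0022538199863211}
```

View pics/top0.png

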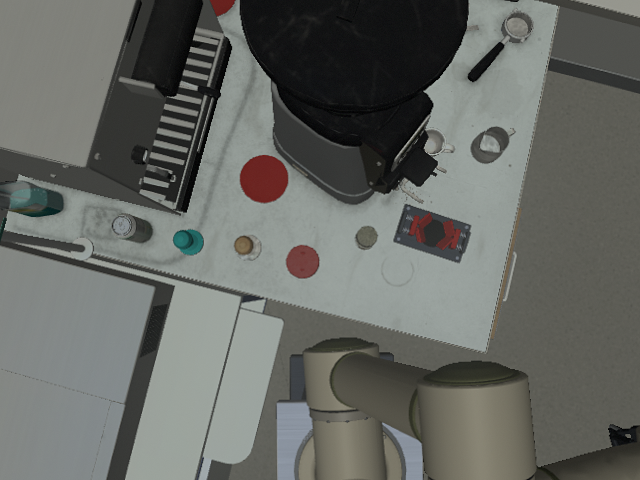

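View pics/side0.png

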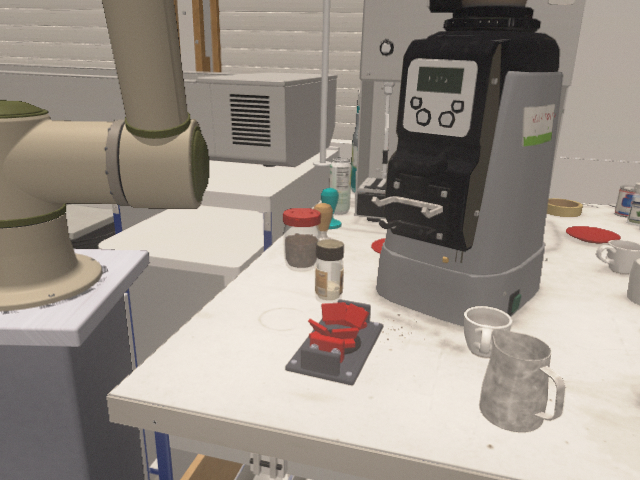

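The top view shows the pale-knobbed tamper at (245,245), between the turquoise look-alike (188,240) and the red-lidded jar (303,262). The dock is at (433,232), with the spice jar at (366,237). The side view shows the dock's red jaws at (338,333), and the tamper knob at (323,215) behind the red-lidded jar.

```bash
python3 - <<'E'
from h import *
c=load('top0'); im=c['image']; hsv=cv2.cvtColor(im,cv2.COLOR_RGB2HSV)
def roi(m,x0,y0,x1,y1):
    o=np.zeros_like(m);o[y0:y1,x0:x1]=m[y0:y1,x0:x1];return o
k=roi(cv2.inRange(hsv,(5,70,60),(25,255,255)),225,225,270,265)
ct=max(cv2.findContours(k,0,2)[0],key=cv2.contourArea);(u,v),r=cv2.minEnclosingCircle(ct);print('knob',u,v,r,onz(c,u,v,72))
d=roi(cv2.inRange(hsv,(0,0,0),(180,255,125)),388,200,480,268)
red=roi(cv2.inRange(hsv,(0,120,60),(8,255,255))|cv2.inRange(hsv,(172,120,60),(180,255,255)),388,200,480,268)
d=cv2.morphologyEx(d|red,cv2.MORPH_OPEN,np.ones((3,3)))
ct=max(cv2.findContours(d,0,2)[0],key=cv2.contourArea);b=cv2.boxPoints(cv2.minAreaRect(ct));print(cv2.minAreaRect(ct))
P=np.array([onz(c,*p,8) for p in b]);print(P.round(1),P.mean(0),[np.linalg.norm(P[i]-P[i-1]) for i in range(4)])
e=P-np.roll(P,1,0); print(np.degrees(np.arctan2(e[:,1],e[:,0])))
m=cv2.moments(red);print('red',onz(c,m['m10']/m['m00'],m['m01']/m['m00'],32))
for n,p in dict(turq=(183,238,80),redlid=(303,262,90),spice=(366,235,80)).items(): print(n,onz(c,*p))
big=cv2.resize(im[195:275,165:485],None,fx=2.5,fy=2.5,interpolation=2); cv2.imwrite('pics/crop0.png',big[:,:,::-1])
E
```

```text
knob 243.243896484375 244.93902587890625 9.109989166259766 [491.56513017 218.37542087  72.        ]
((432.6305847167969, 233.367431640625), (72.6114501953125, 40.632930755615234), 18.004159927368164)
[[ 498.1 -102.     8. ]
 [ 584.1 -132.7    8. ]
 [ 530.8 -285.1    8. ]
 [ 445.4 -253.5    8. ]] [ 514.60097801 -193.33132634    8.        ] [np.float64(160.41440728210398), np.float64(91.29162959488798), np.float64(161.49467112659605), np.float64(91.0820880274888)]
[  70.78939461  -19.61714024 -109.28994723  159.70241313]
red [ 516.40286926 -194.43174858   32.        ]
turq [508.00104481 344.92208614  80.        ]
redlid [452.3930254  91.7907841  90.       ]
spice [506.83839994 -40.31064614  80.        ]
```

View pics/crop0.png

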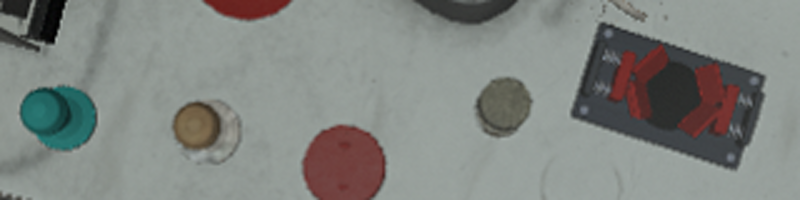

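The crop confirms the tamper: its knob is about (195,125) and its foot (215,130). The dock plate is turned about -19°, with the seat near (668,95) in the crop. Next I'm checking how close the machine is, then moving over the tamper.

```bash
python3 - <<'E'
from h import *
t=load('top0');s=load('side0')
def tri(a,b):
    o1,d1=ray(t,*a);o2,d2=ray(s,*b);k=np.linalg.lstsq(np.c_[d1,-d2],o2-o1,rcond=None)[0]
    p,q=o1+k[0]*d1,o2+k[1]*d2;return ((p+q)/2).round(),np.linalg.norm(p-q).round(1)
print('handle',tri((438,160),(440,208)),tri((446,172),(440,208)),tri((440,172),(362,184)))
print('panel corner',tri((432,97),(502,45)),'jar lid',tri((303,262),(302,217)),'spice',tri((366,235),(330,247)),'knob',tri((243,245),(323,210)))
E
# lift not needed: start z304. go over the tamper, high
python3 -m creep '[[[1,0.5,0,0,0,0],[2.5,1.6,0,0,0,0],[4,3,0,0,0,0],[5.5,4.5,0,0,0,0],[7,6,0,0,0,0],[8,7.5,0,0,0,0],[9,9,0,0,0,0],[9.5,10.5,0,0,0,0],[9.5,12,0,0,0,0],[9.5,13.5,0,0,0,0],[9.5,15,0,0,0,0],[9.5,16.5,0,0,0,0],[9.5,18,0,0,0,0],[9.5,19.5,0,0,0,0],[9.5,21,0,0,0,0],[10,22.5,0,0,0,0],[10.5,24,0,0,0,0],[11,25.5,0,0,0,0],[11,27,0,0,0,0],[11,27,0,0,0,0]]]' 85 40
python3 - <<'E'
from h import *
c=snap('wrist','w1'); print(ctrl.sense()['eef_pos'],ctrl.sense()['joints'],proj(c,[491.6,218.4,72]),proj(c,[491.6,218.4,88]))
E
```

```text
handle (array([ 638., -174.,  194.]), np.float64(2.1)) (array([ 625., -190.,  196.]), np.float64(22.5)) (array([ 573., -168.,  228.]), np.float64(66.7))
panel corner (array([ 699., -131.,  385.]), np.float64(7.7)) jar lid (array([454.,  92.,  96.]), np.float64(3.1)) spice (array([505., -40.,  89.]), np.float64(1.2)) knob (array([492., 219.,  74.]), np.float64(1.6))
time_s: 1.82
eef_pos: [423.9, 176.9, 303.5]
ee_rot: [-0.001, 0.989, 0.147, -0.0]
force: [1.4, -0.4, -0.5]
grip_width: 0.994
grip_force: 0.0
[423.98378103 174.39145453 303.41081189] [1.33621470e-01 1.66314735e-01 1.68636953e+00 2.96329700e-04
 1.28991998e+00 1.41029760e+00] [[290.8401321  115.21861588]] [[289.20691565 114.63126649]]
```

View pics/w1.png

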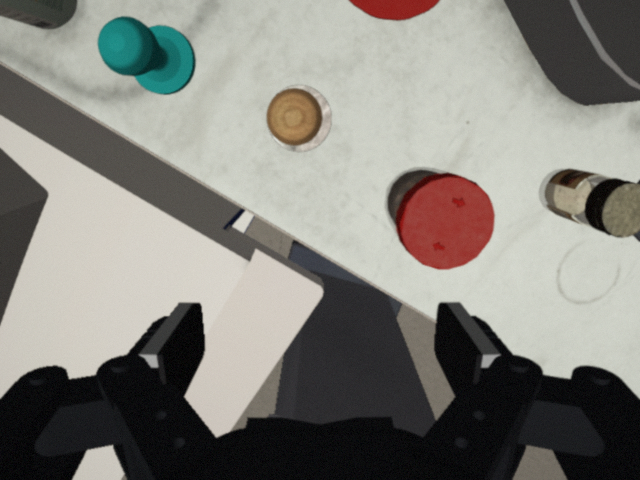

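The wrist view shows the pale knob at (294,116), a few pixels from the prediction, with the turquoise one at (130,45) and the red lid at (446,220). I'm refining the knob position from this view.

```bash
python3 - <<'E'
from h import *
c=load('w1'); hsv=cv2.cvtColor(c['image'],cv2.COLOR_RGB2HSV)
k=cv2.inRange(hsv,(5,80,60),(25,255,255));o=np.zeros_like(k);o[80:155,255:340]=k[80:155,255:340]
ct=max(cv2.findContours(o,0,2)[0],key=cv2.contourArea);(u,v),r=cv2.minEnclosingCircle(ct);p=onz(c,u,v,72);print(u,v,r,p)
s=ctrl.sense();print(s['eef_pos'],(p-s['eef_pos']+[0,0,118-72])/25)
E
```

```text
293.6758728027344 116.56551361083984 27.94641876220703 [491.27645774 216.14693636  72.        ]
[423.98378103 174.39145453 303.41081189] [ 2.69170707  1.67021927 -7.41643248]
```

```bash
python3 -m creep '[[[1,0.7,-0.5,0,0,0],[2,1.4,-1,0,0,0],[2.68,1.8,-2,0,0,0],[2.68,1.8,-3,0,0,0],[2.68,1.8,-4,0,0,0],[2.68,1.8,-5,0,0,0],[2.68,1.8,-5.8,0,0,0],[2.68,1.8,-6.5,0,0,0],[2.68,1.8,-7,0,0,0],[2.68,1.8,-7.3,0,0,0],[2.68,1.8,-7.44,0,0,0],[2.68,1.8,-7.44,0,0,0],[2.68,1.8,-7.44,0,0,0]]]'
python3 -m creep '[[[0,0,0,0,0,0],[0,0,0,0,0,0],[0,0,0,0,0,0],[0,0,0,0,0,0],[0,0,0,0,0,0],[0,0,0,0,0,0],[0,0,0,0,0,0],[0,0,0,0,0,0],[0,0,0,0,0,0],[0,0,0,0,0,0]]]' 20 60
```

```text
time_s: 2.95
eef_pos: [491.9, 216.5, 118.5]
ee_rot: [-0.0, 0.99, 0.144, 0.0]
force: [0.7, 0.7, 0.1]
grip_width: 0.993
grip_force: 0.0
time_s: 3.78
eef_pos: [491.6, 216.9, 118.6]
ee_rot: [-0.0, 0.99, 0.144, 0.0]
force: [-1.8, 0.2, 6.2]
grip_width: 0.44
grip_force: 59.3
```

```bash
python3 -m creep '[[[0,0,0.4,0,0,0],[0,0,1,0,0,0],[0,0,2,0,0,0],[0,0,3,0,0,0],[0,0,4,0,0,0],[0,0,4.8,0,0,0],[-0.4,-0.6,4.8,0,0,0],[-0.8,-1.4,4.8,0,0,-1],[-1,-2.4,4.8,0,0,-2],[-1,-3.4,4.8,0,0,-3],[-1,-4.4,4.8,0,0,-4],[-1,-5.4,4.8,0,0,-5],[-1,-6.4,4.8,0,0,-6],[-1,-7.4,4.8,0,0,-7],[-1,-8.4,4.8,0,0,-8],[-1,-9.4,4.8,0,0,-9],[-1,-10.2,4.8,0,0,-10],[-1,-10.8,4.8,0,0,-11],[-1,-11,4.8,0,0,-12],[-1,-11,4.8,0,0,-12]]]'
python3 -m creep '[[[0,-0.4,0,0,0,-0.5],[0,-1.2,0,0,0,-1],[0,-2,0,0,0,-2],[0,-3,0,0,0,-2],[0.3,-4,0,0,0,-2],[0.8,-4.8,0,0,0,-2],[1.3,-5.3,0,0,0,-2],[1.6,-5.4,0,0,0,-2],[1.8,-5.4,0,0,0,-2],[1.9,-5.4,0,0,0,-2],[1.9,-5.4,0,0,0,-2],[1.9,-5.4,0,0,0,-2],[1.9,-5.4,0,0,0,-2]]]'
python3 - <<'E'
from h import *
s=ctrl.sense();print(s['eef_pos'],s['grip_width'],s['force'])
a=snap('wrist','w2')['image'];b=snap('side','s2')['image'];t=snap('top','t2')['image']
cv2.imwrite('pics/m2.png',cv2.resize(np.hstack([a,b]),(800,300))[:,:,::-1])
E
```

```text
time_s: 5.45
eef_pos: [466.2, -59.3, 238.0]
ee_rot: [0.0, 0.928, -0.372, -0.0]
force: [-1.6, -0.2, -4.1]
grip_width: 0.44
grip_force: 60.9
time_s: 6.53
eef_pos: [513.7, -192.6, 238.0]
ee_rot: [-0.0, 0.893, -0.449, -0.0]
force: [-0.2, -0.2, -3.7]
grip_width: 0.44
grip_force: 61.1
[ 513.74103947 -192.61246909  238.0186883 ] 0.4400408186877672 [-0.18709302 -0.18508589 -3.72529128]
```

View pics/m2.png

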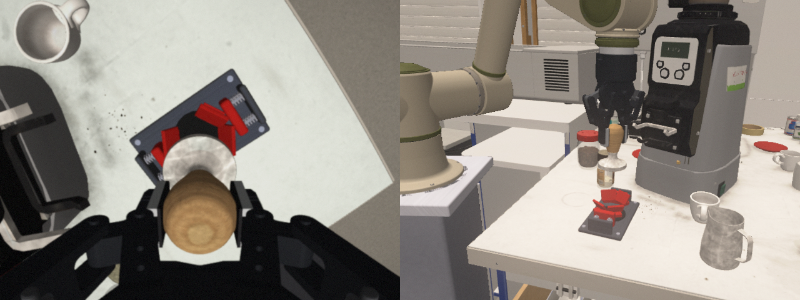

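The wrist view shows the tamper held, with its foot at about (199,160) in the half-size picture. The dock plate's corners are at about (132,137), (230,68) and (270,130). The side view shows the tamper hanging upright above the dock. Next is a zoom for the exact corners.

```bash
python3 - <<'E'
from h import *
a=load('w2')['image'][90:300,190:450]; b=load('s2')['image'][240:390,270:400]
a=cv2.resize(a,(520,420),interpolation=2); b=cv2.resize(b,None,fx=2.15,fy=2.8,interpolation=2)
b=cv2.resize(load('s2')['image'][240:390,275:390],(276,360),interpolation=2)
o=np.zeros((420,800,3),np.uint8);o[:,:520]=a;o[:360,524:]=b
cv2.imwrite('pics/z2.png',o[:,:,::-1])
E
```

```text
(no output)
```

View pics/z2.png

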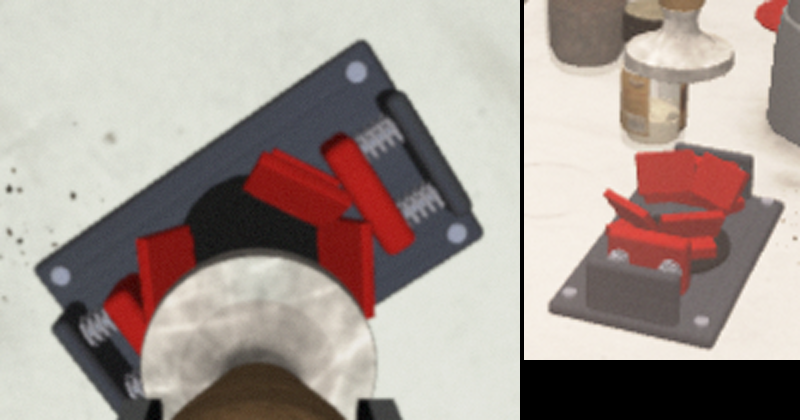

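The zoom shows the plate corners at (40,268), (360,42) and (480,235), and the foot circle centred at about (259,362). In the side half, the plate corners are (552,310), (712,347) and (783,203), with the foot rim centre at (679,55).

```bash
python3 - <<'E'
from h import *
w=load('w2');s=load('s2')
W=lambda X,Y:(190+X/2,90+Y/2);S=lambda X,Y:(275+(X-524)/2.4,240+Y/2.4)
def tri(a,b):
    o1,d1=ray(w,*a);o2,d2=ray(s,*b);k=np.linalg.lstsq(np.c_[d1,-d2],o2-o1,rcond=None)[0]
    p,q=o1+k[0]*d1,o2+k[1]*d2;return ((p+q)/2).round(1),np.linalg.norm(p-q).round(1)
for z in(6,8):
  for n,c,f,P in(('w',w,W,[(40,268),(360,42),(480,235)]),('wscrew',w,W,[(61,276),(356,72),(457,233)]),('s',s,S,[(552,310),(712,347),(783,203)]),('sscrew',s,S,[(570,292),(702,321),(768,201)])):
    q=[onz(c,*f(*p),z) for p in P]; e=q[1]-q[0] if n[0]=='w' else q[2]-q[1]
    print(z,n,[x[:2].round(1) for x in q],'ctr',((q[0]+q[2])/2)[:2].round(1),'len',[round(float(np.linalg.norm(q[i+1]-q[i])),1) for i in(0,1)],'ang',np.degrees(np.arctan2(e[1],e[0])).round(1))
print('foot tri',tri(W(259,362),S(679,56)),onz(w,*W(259,362),126)); e=ctrl.sense();print(e['eef_pos'],e['ee_rot'])
E
```

```text
6 w [array([ 579.9, -138.8]), array([ 531.7, -280.6]), array([ 449.4, -252.2])] ctr [ 514.6 -195.5] len [149.8, 87.1] ang -108.8
6 wscrew [array([ 571.4, -141. ]), array([ 526.3, -271.3]), array([ 457.1, -247.4])] ctr [ 514.3 -194.2] len [137.9, 73.1] ang -109.1
6 s [array([ 451.8, -256.7]), array([ 532.9, -285.8]), array([ 583.3, -136.3])] ctr [ 517.6 -196.5] len [86.1, 157.8] ang 71.4
6 sscrew [array([ 460.1, -239.5]), array([ 528.9, -263.5]), array([ 574.4, -134.2])] ctr [ 517.3 -186.9] len [72.8, 137.0] ang 70.6
8 w [array([ 579.7, -139.5]), array([ 531.9, -280.4]), array([ 450.1, -252.2])] ctr [ 514.9 -195.8] len [148.8, 86.5] ang -108.8
8 wscrew [array([ 571.3, -141.7]), array([ 526.4, -271.1]), array([ 457.8, -247.4])] ctr [ 514.5 -194.6] len [137.0, 72.6] ang -109.1
8 s [array([ 452. , -259.8]), array([ 532.7, -288.7]), array([ 582.8, -140. ])] ctr [ 517.4 -199.9] len [85.7, 156.9] ang 71.4
8 sscrew [array([ 460.3, -242.7]), array([ 528.7, -266.5]), array([ 574. , -137.9])] ctr [ 517.1 -190.3] len [72.4, 136.3] ang 70.6
foot tri (array([ 514.3, -194.5,  123.9]), np.float64(1.1)) [ 514.17602922 -194.97232963  126.        ]
[ 513.83649703 -193.01942812  238.05335737] [ 1.09811665e-05  8.93223210e-01 -4.49613497e-01  3.91866867e-05]
```

The foot and the dock centre agree to within 1 mm in the wrist view. I'm raising the grip and descending in stages.

```bash
python3 -m creep '[[[0,0,-0.5,0,0,0],[0,0,-1.2,0,0,0],[0.02,0,-2,0,0,0],[0.02,0,-2.6,0,0,0],[0.02,0,-3,0,0,0],[0.02,0,-3.2,0,0,0],[0.02,0,-3.2,0,0,0]]]' 20 100
python3 -m creep '[[[0,0,-0.1,0,0,0],[0,0,-0.2,0,0,0],[0,0,-0.3,0,0,0],[0,0,-0.4,0,0,0],[0,0,-0.4,0,0,0],[0,0,-0.4,0,0,0]]]'
```

```text
time_s: 7.27
eef_pos: [514.6, -193.4, 157.7]
ee_rot: [0.0, 0.893, -0.45, -0.0]
force: [0.1, -0.9, -4.6]
grip_width: 0.429
grip_force: 100.4
time_s: 7.77
eef_pos: [515.2, -193.7, 149.2]
ee_rot: [0.0, 0.893, -0.45, 0.002]
force: [0.5, -1.1, 5.4]
grip_width: 0.429
grip_force: 101.1
```

```bash
python3 -m creep '[[[0,0,-0.08,0,0,0],[0,0,-0.16,0,0,0],[0,0,-0.24,0,0,0],[0,0,-0.24,0,0,0],[0,0,-0.24,0,0,0]]]'
```

```text
time_s: 8.18
eef_pos: [514.6, -193.1, 141.8]
ee_rot: [-0.0, 0.893, -0.45, 0.0]
force: [2.3, -0.7, -0.7]
grip_width: 0.43
grip_force: 101.6
```

```bash
python3 -m creep '[[[0,0,-0.08,0,0,0],[0,0,-0.16,0,0,0],[0,0,-0.24,0,0,0],[0,0,-0.3,0,0,0],[0,0,-0.3,0,0,0]]]'; python3 -m creep '[[[0,0,-0.05,0,0,0],[0,0,-0.1,0,0,0],[0,0,-0.1,0,0,0],[0,0,-0.1,0,0,0]]]'
```

```text
time_s: 8.6
eef_pos: [514.0, -192.9, 133.2]
ee_rot: [-0.0, 0.893, -0.45, -0.001]
force: [1.7, -0.3, -7.6]
grip_width: 0.424
grip_force: 101.0
time_s: 8.93
eef_pos: [514.3, -193.1, 131.5]
ee_rot: [-0.0, 0.893, -0.45, -0.001]
force: [1.0, -1.0, -7.6]
grip_width: 0.426
grip_force: 101.1
```

```bash
python3 -m creep '[[[0,0,-0.03,0,0,0],[0,0,-0.06,0,0,0],[0,0,-0.06,0,0,0],[0,0,-0.06,0,0,0]]]'; python3 -m creep '[[[0,0,-0.03,0,0,0],[0,0,-0.06,0,0,0],[0,0,-0.06,0,0,0],[0,0,-0.06,0,0,0]]]'
```

```text
time_s: 9.27
eef_pos: [514.7, -193.5, 130.9]
ee_rot: [0.0, 0.893, -0.45, 0.001]
force: [0.6, -1.6, -0.2]
grip_width: 0.425
grip_force: 101.9
time_s: 9.6
eef_pos: [514.8, -193.6, 130.8]
ee_rot: [0.0, 0.893, -0.45, 0.001]
force: [-4.6, 1.3, 12.9]
grip_width: 0.43
grip_force: 103.2
```

```bash
python3 -m creep '[[[0,0,-0.03,0,0,0],[0,0,-0.05,0,0,0],[0,0,-0.05,0,0,0],[0,0,-0.05,0,0,0]]]'; python3 - <<'E'
from h import *
a=snap('wrist','w3')['image'];b=snap('side','s3')['image']
o=np.zeros((420,800,3),np.uint8);o[:390,:390]=cv2.resize(a[90:350,190:450],(390,390),interpolation=2);o[:420,395:]=cv2.resize(b[270:395,265:385],(405,420),interpolation=2)
cv2.imwrite('pics/z3.png',o[:,:,::-1])
E
```

```text
time_s: 9.93
eef_pos: [514.9, -193.6, 130.7]
ee_rot: [0.0, 0.893, -0.45, 0.001]
force: [-8.6, 3.3, 25.1]
grip_width: 0.427
grip_force: 104.2
```

View pics/z3.png

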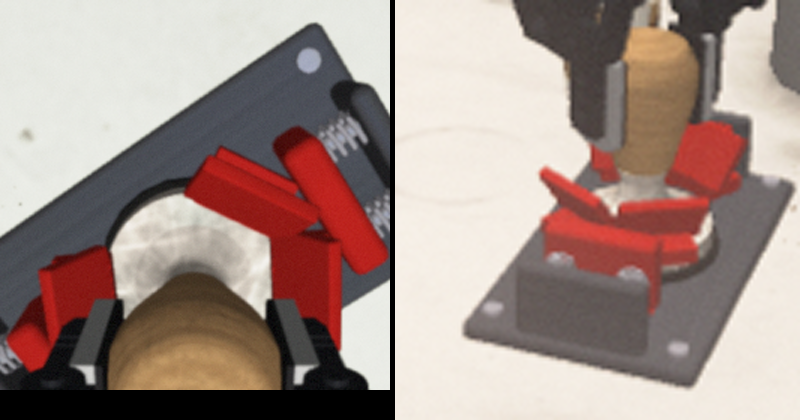

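The foot sits on the black seat, the red lips overlap its rim on both sides, and contact with the seat is firm (about 29 N including the tamper's weight). The tamper is home with the jaws shut, so I'm unloading, opening and retreating straight up.

```bash
python3 -m creep '[[[0,0,0.05,0,0,0],[0,0,0.08,0,0,0],[0,0,0.08,0,0,0]]]' 20 40; python3 -m creep '[[[0,0,0,0,0,0],[0,0,0,0,0,0],[0,0,0,0,0,0],[0,0,0,0,0,0],[0,0,0,0,0,0],[0,0,0,0,0,0],[0,0,0,0,0,0],[0,0,0,0,0,0]]]' 85
python3 -m creep '[[[0,0,0.3,0,0,0],[0,0,0.8,0,0,0],[0,0,1.5,0,0,0],[0,0,2.5,0,0,0],[0,0,3.5,0,0,0],[0,0,4.5,0,0,0],[-0.5,0,5,0,0,0],[-1.5,0,5,0,0,0],[-2.5,0,5,0,0,0],[-3,0,5,0,0,0],[-3,0,5,0,0,0],[-3,0,5,0,0,0]]]'
python3 - <<'E'
from h import *
a=snap('wrist','w4')['image'];b=snap('side','s4')['image']
cv2.imwrite('pics/z4.png',np.hstack([cv2.resize(a,(400,300)),cv2.resize(b[250:400,240:440],(400,300),interpolation=2)])[:,:,::-1])
E
```

```text
time_s: 10.28
eef_pos: [514.8, -193.6, 130.8]
ee_rot: [0.0, 0.893, -0.45, 0.001]
force: [-2.3, -0.4, 9.4]
grip_width: 0.426
grip_force: 102.9
time_s: 10.95
eef_pos: [514.5, -193.2, 129.6]
ee_rot: [-0.0, 0.893, -0.45, -0.0]
force: [-0.5, -0.5, -0.3]
grip_width: 0.991
grip_force: 0.0
time_s: 11.95
eef_pos: [439.6, -193.4, 255.4]
ee_rot: [0.0, 0.893, -0.45, 0.001]
force: [-0.9, -0.6, -0.1]
grip_width: 1.0
grip_force: 0.0
```

View pics/z4.png

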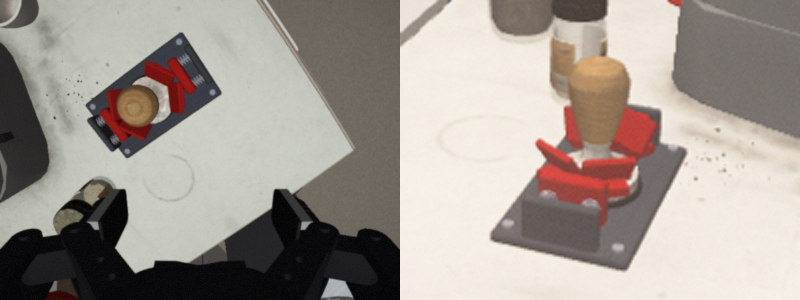

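The tamper stands upright at (137,103) in the wrist view with the jaws shut over its foot. The side view agrees, and the gripper is clear.

```bash
python3 -c "
from rig import ctrl
print(ctrl.finish_job())"
```

```text
the job is handed in; nothing more can be done
None
```

The tamper is standing upright in the spring dock, home on the seat with both jaws shut over its foot; I let go only after they had closed, and the job was handed in at about 12 s.

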